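# Blow out a test cup at the bench air station

## Robot

A 6-joint arm with a two-finger parallel gripper is mounted at the origin on a cart in front of the work surface, level with it; the furniture and walls round the work are solid. World frame = base frame: x ahead of the robot, y to its left, z up, the work surface at z = 0. Lengths are in mm, angles in rad, forces in N, time in s.
With the tool pointing down it reaches from about 350 to 875 mm from the base axis. Payload 4.2 kg.
Tool frame: the origin (TCP) lies midway between the tips of the shut fingers; the grasp point (between the pads) lies 19 mm behind it (arm.grasp_offset is the distance from the TCP to the grasp point, in mm); z points along the fingers, y is the direction in which the jaws open and shut (so a half turn about z gives the same grasp; the last joint's range is limited). The gripper opens to 85 mm and grips with 20 to 120 N. Pads are 22 mm wide; open, the fingers measure 114 mm over their backs; the gripper's body (76 mm by 85 mm) begins 54 mm behind the grasp point. The pads swing forward as they close: fully open they stand 13 mm farther back than shut.
Start: joints at [-1.06, 0.385, 0.008, 0, -1.194, -0.259], TCP at [155.734, -605.265, 231.312] pointing down, gripper open.
Joint ranges: [-3.14, 3.14], [-1.21, 2.06], [-1.07, 1.41], [-3.16, 2.05], [-2.99, -0.16], [-3.1, 3.1]. Speed limits (rad/s): [2.79, 2.79, 3.14, 3.14, 3.14, 3.14].

## Interface

Orientations are given as a unit quaternion [x, y, z, w].
In Python, from bench import arm gives the robot as it stands.
- The arm moves only by the tool move_arm, never from a script. Its argument "moves" is a list of rows, each an object with "gripper": the gripper's target within -1 to 1 (fully open at 1, half-way at 0, shut at -1); "xyz": the shift along the tool's x, y, z in cm, a list of three; "angular": the turn, a rotation vector about the tool's x, y, z in rad, a list of three. In form: [{"gripper": gripper, "xyz": [dx, dy, dz], "angular": [wx, wy, wz]}, ...]. A call has 1 to 10 rows; each row is the pose to reach, as a shift and turn from the pose commanded when the call began, along the tool's axes at that moment; what a row does not reach only later rows make up. A row lasts 1/8 s, in which the tool goes at most 62.5 mm and 10.7 degrees, less where a joint would pass 70% of its speed; a pose out of reach is approached as far as the arm can. A call with a gripper value outside its range is refused whole. The fingers move at their own pace and stop on an object; the grip force is fixed at half the most. Time passes only in rows, so rows that repeat a pose let the fingers close. It gives the time, the measured TCP pose, the force and the opening at its end, in the units of the state.
- arm.read_state(): the state, without advancing time (a new reading comes with each control period).
- arm.get_image(name): name is "side" or "top" or "wrist"; returns (picture, depth): 480x640x3 uint8, blue, green, red; 480x640 float32, mm along the optical axis (not along the pixel's ray), 0 where there is no reading.
- arm.get_calibration(name): a dict with "camera_matrix" (3x3 intrinsics, pixels), "k1" (the pictures are not rectified: a ray, as slopes to the right and down, at radius r is drawn at 1 + k1 r^2 times it, then the intrinsics apply), "R" (3x3) and "t" (3): a world point X has camera coordinates R X + t. Camera axes: x right, y down, z forward; pixel columns grow to the right and rows downward; lengths in mm; the calibration is good to about 2 mm. A picture is of the moment at which its call begins: read the wrist's pose just before it. get_calibration takes no time and is no camera call; for the wrist camera it gives the pose at the moment of the call.
- arm.job_done(): hands the job in, once; it reports no verdict.
The state is a dict: "clock": time; "joints": joint angles; "joint_vel": joint speeds; "joint_efforts": joint torques, N m; "position": TCP position; "ee_rot": TCP orientation; "contact_force": force on the tool from outside, world axes, zero at the start; "wrist_torque": the same for the moment, N m; "gripper_width": finger opening in mm.
Only numpy, scipy, OpenCV 4.12 (cv2) and the standard library are available. Lean on these libraries where they do the work, as an engineer would, in place of code of your own. Each camera call takes 0.05 s, during which the arm holds its last target. There are 200 camera calls.

## Task

Get the test cup blown out: click the regulator dial clockwise round until its white pointer stands at the yellow mark, and push the slide with the cup fully home under the nozzle. Only when both are set, squeeze the blow gun's orange trigger right in against the grip, hold it there for a good second, and let it spring back out. Leave the dial at the yellow mark and the cup under the nozzle, and do not disturb the spare cup, the tin or the marker pen.

Things in the scene. Friction and masses are not known exactly. Their poses are not given: they have to be found in the camera images.
- station: Fixed air station: L-shaped grey base 12 mm thick on the bench, carrying regulator (right), blow gun (middle) and cup slide (left). Origin: bench top under the gun grip's centre line; x away from the robot, y left, z up (yaw varies; x and y in the other entries are these axes). Nothing on it is higher than 146 mm.
- gun: Blue pistol-grip air blow gun clamped on its side; axes as the station's, origin 125 mm above the bench on the grip's centre line. The grip (black bands, 32 mm wide in y, 28 mm high) runs from x = +15 to -100 mm towards the robot; open above, free below down to the base plate. The orange trigger is on its left (+y) side.
- squeeze (a point): Middle of the squeezed grasp of grip and trigger, 125 mm above the bench. Here the grip's right face is 21.5 mm to its -y side; the trigger's left face is 35 mm to its +y side when released, 21.5 mm when fully squeezed: a grasp along y is 57 mm wide released, 43 mm squeezed. Does not move with the trigger.
- trigger_pad (a point): Point on the outer (left) face of the trigger blade, 57 mm from its hinge; the blade is 18 mm high and 84 mm long. Moves with the trigger.
- trigger (a joint): Angle of the sprung trigger, rad: 0 released, 0.24 fully squeezed (at its stop, just off the grip). Upright hinge at the barrel end of the blade. About 3 N at the pad starts it, 10 N holds it fully in; it springs back by itself. A grip of 15 to 30 N closes it fully.
- dial_grip (a point): Where to grip the regulator's dial: on its upright axis, 110 mm above the bench, 17 mm below its flat top. The dial is a ribbed black knob 44 mm across, standing 41 mm above a grey collar 70 mm across. A white line on its top and side is the pointer. The axis is at x = -20, y = -140 mm from the station's origin.
- dial (a joint): Dial angle, rad, positive clockwise from above: 0 = pointer at the first of nine marks on the collar (end stop), a click each 0.349, end stop 2.79. The yellow mark is the fifth, at 1.396, towards -x (the robot); the others are white dots. Starts from 0 to 0.7. About 0.1 N m takes it over a click; let go, it settles in the nearest click within 0.04.
- slide_knob (a point): Where to grip the slide's black upright round knob: on its axis, 77 mm above the bench, 23 mm across here; the knob spans 50 to 100 mm above the bench and stands 78 mm to the +y side of the cup's centre. Moves with the slide.
- slide (a joint): Travel of the cup slide, m: 0 pulled out (as it starts), 0.075 fully home against its stop; positive along the station's -y axis (to the right). Friction 2 to 3 N; it stays where it is left.
- nozzle (a point): Tip of the gun's nozzle, pointing down, 105 mm above the bench, about 8 mm above the rim of a cup that is fully home. Fixed to the station, at x = 45.5, y = 154 mm from its origin.
- cup: Grey test cup to be blown out, 92 mm across, 68 mm high, 0.16 kg, loose, standing in a shallow black dish (rim 8 mm high) on the slide. Origin: centre of its underside, 29 mm above the bench. With the slide fully home its centre is under the nozzle.
- spare_cup: Bystander: a like grey cup, 92 mm across, 68 mm high, on the bench to the right of the station. Origin: centre of its underside.
- tin: Bystander: white round tin, 66 mm across, 30 mm high, on the bench in front of the slide. Origin: centre of its underside.
- pen: Bystander: black marker pen with a white band, 127 mm long, 15 mm thick, lying on the bench in front of the slide. Origin: its middle, at the bench.
Things that resemble listed ones, but are neither listed nor needed, are in the scene too. Leave any blue, green or turquoise look-alike of the cup alone.

How it is judged:
By the outcome, as a careful person would: the job done as asked, in the order asked, and still so for the second after the job is handed in, with the robot touching nothing.
It also fails if it takes over 61 s, if anything falls off the work surface, if the arm or the gripper's body presses on something with over 40 N, if the wrist force passes 120 N, or if a joint passes its speed limit or range.

## Working session

There is one attempt and no reset: what is moved stays moved. The work goes in short steps, Python scripts to look and compute and a tool call to move; the robot and the scene stay as the last step left them, time stands still between calls to the robot, and variables do not carry over. Pictures are saved under pics/ and viewed, about 8 in all and at most 12, crops included, and the job is handed in when it is done.

Besides the shell and the picture viewer there is one more tool, called after "Request:" by a JSON object that holds its "method" and its "body", one argument or row to a line. move_arm: Moves the arm, as the interface text tells. Its arguments: {"type":"object","properties":{"moves":{"type":"array","items":{"type":"object","properties":{"gripper":{"type":"number"},"xyz":{"type":"array","items":{"type":"number"}},"angular":{"type":"array","items":{"type":"number"}}}}}},"required":["moves"]}

```bash
mkdir -p pics; ls
python3 - <<'E'
from bench import arm
import cv2,numpy as np
s=arm.read_state();print(s)
for n in("side","top"):
    im,d=arm.get_image(n);cv2.imwrite(f"pics/{n}0.png",im);np.savez(f"{n}0.npz",im=im,d=d)
    print(n,arm.get_calibration(n))
E
```

```text
pics
{'clock': 0.0, 'joints': array([-1.06040062e+00,  3.85566258e-01,  6.64722677e-03, -5.08910762e-04,
       -1.19402484e+00, -2.58563794e-01]), 'joint_vel': array([-0.00068919,  0.00054043, -0.00049188,  0.00219362,  0.00149815,
       -0.00072941]), 'joint_efforts': array([ 8.19800880e-04, -3.92290735e+01,  1.88396895e+01,  4.18615624e+00,
       -4.72206651e-03,  3.41757918e-06]), 'position': array([ 155.59079188, -604.72139611,  230.22264596]), 'ee_rot': array([-1.25490285e-01,  9.92094239e-01,  1.08408631e-03, -1.83506341e-04]), 'contact_force': array([-0.27795026, -1.12610075, -0.71958717]), 'wrist_torque': array([ 0.0229287 ,  0.00698328, -0.00562271]), 'gripper_width': 85.09642030943377}
side {'camera_matrix': array([[439.70018024,   0.        , 310.75145813],
       [  0.        , 439.70018024, 234.05942075],
       [  0.        ,   0.        ,   1.        ]]), 'k1': -0.012545237723533489, 'R': array([[ 0.99981564, -0.01904594,  0.00243801],
       [-0.00622158, -0.44145673, -0.89726097],
       [ 0.01816546,  0.89708038, -0.44149383]]), 't': array([-492.37081323,  166.50617524, 1385.0986942 ])}
top {'camera_matrix': array([[472.93959079,   0.        , 327.47262868],
       [  0.        , 472.93959079, 237.64807544],
       [  0.        ,   0.        ,   1.        ]]), 'k1': -0.0013709953012022707, 'R': array([[-0.01083692, -0.99983109,  0.01484403],
       [-0.99447748,  0.00922678, -0.10454381],
       [ 0.10438919, -0.01589499, -0.9944095 ]]), 't': array([ 138.5328205 ,  526.67409401, 1342.24310939])}
```

View pics/top0.png

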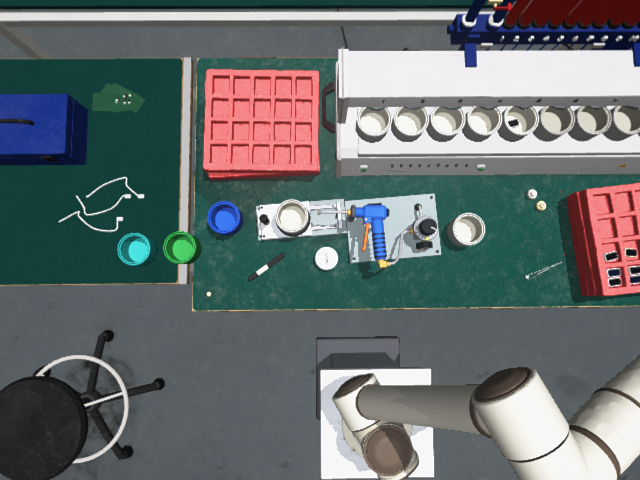

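View pics/side0.png

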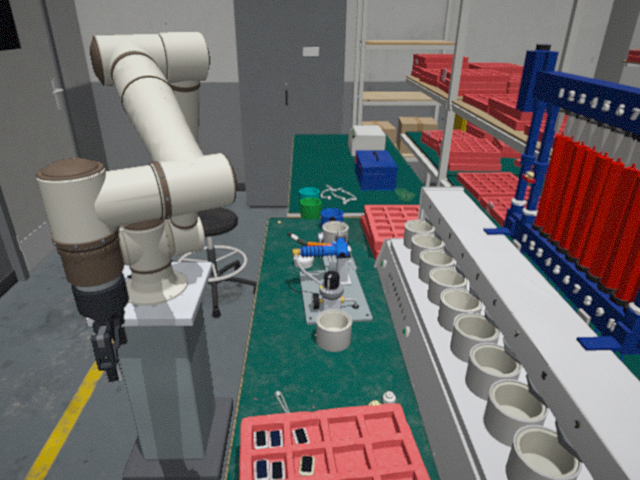

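```bash
cat > h.py <<'E'
import numpy as np,cv2
from bench import arm
def world(name,uv,z,cal=None):
    "cast pixels onto plane z (world)"
    c=cal or arm.get_calibration(name);K=c["camera_matrix"]
    uv=np.atleast_2d(np.float64(uv))
    p=cv2.undistortPoints(uv[:,None],K,np.array([c["k1"],0,0,0.]))[:,0]
    d=np.c_[p,np.ones(len(p))]@c["R"];o=-c["R"].T@c["t"]
    return o+d*((z-o[2])/d[:,2])[:,None]
def pix(name,X,cal=None):
    c=cal or arm.get_calibration(name)
    return cv2.projectPoints(np.atleast_2d(np.float64(X)),cv2.Rodrigues(c["R"])[0],c["t"],c["camera_matrix"],np.array([c["k1"],0,0,0.]))[0][:,0]
def blobs(m,amin=15):
    n,l,st,c=cv2.connectedComponentsWithStats(m.astype(np.uint8))
    return [(np.round(c[i],1),st[i]) for i in range(1,n) if st[i][4]>=amin]
E
python3 - <<'E'
from h import *
z=np.load("top0.npz");im,d=z["im"],z["d"]
c=im[180:285,240:500];cv2.imwrite("pics/topc.png",cv2.resize(c,None,fx=3,fy=3,interpolation=cv2.INTER_CUBIC))
hsv=cv2.cvtColor(im,cv2.COLOR_BGR2HSV)
roi=np.zeros(im.shape[:2],bool);roi[180:285,240:460]=1
for n,m,zz in(("black",(hsv[...,2]<45),[100,127]),("blue",(hsv[...,0]>100)&(hsv[...,0]<125)&(hsv[...,1]>150),[135]),("orange",(hsv[...,0]>5)&(hsv[...,0]<17)&(hsv[...,1]>170),[130]),("yellow",(hsv[...,0]>=20)&(hsv[...,0]<35)&(hsv[...,1]>140),[86])):
    for b in blobs(m&roi,4):print(n,b,[world("top",b[0],q)[0].round(0) for q in zz])
g=(hsv[...,0]>100)&(hsv[...,0]<125)&(hsv[...,1]>150)&roi;g[:222]=0;g[262:]=0
ys,xs=np.nonzero(g);W=world("top",np.c_[xs,ys],137);
r=cv2.fitLine(W[:,:2].astype(np.float32),cv2.DIST_HUBER,0,.01,.01).ravel();print("grip line",r,"yaw",np.arctan(r[1]/r[0]))
E
```

```text
black (array([264.8, 220.9]), array([261, 219,   7,   5,  16], dtype=int32)) [array([568., 306., 100.]), array([564., 303., 127.])]
black (array([422.2, 229.5]), array([419, 222,  10,  13,  40], dtype=int32)) [array([ 540., -127.,  100.]), array([ 537., -121.,  127.])]
black (array([283.5, 231.8]), array([281, 230,   6,   4,   6], dtype=int32)) [array([538., 255., 100.]), array([534., 253., 127.])]
black (array([419.2, 245.1]), array([417, 243,   6,   5,  23], dtype=int32)) [array([ 497., -117.,  100.]), array([ 495., -111.,  127.])]
black (array([429.6, 244.6]), array([429, 243,   2,   4,   7], dtype=int32)) [array([ 499., -146.,  100.]), array([ 496., -139.,  127.])]
blue (array([374.9, 224.7]), array([356, 205,  31,  55, 794], dtype=int32)) [array([550.,   8., 135.])]
blue (array([240.8, 219.7]), array([240, 212,   3,  16,  37], dtype=int32)) [array([567., 366., 135.])]
orange (array([365.1, 237.6]), array([362, 224,   6,  27,  61], dtype=int32)) [array([516.,  34., 130.])]
yellow (array([378.8, 262. ]), array([378, 261,   2,   3,   4], dtype=int32)) [array([453.,  -7.,  86.])]
grip line [9.8463923e-01 1.7460108e-01 5.1035480e+02 2.4735929e-01] yaw 0.1755006
```

View pics/topc.png

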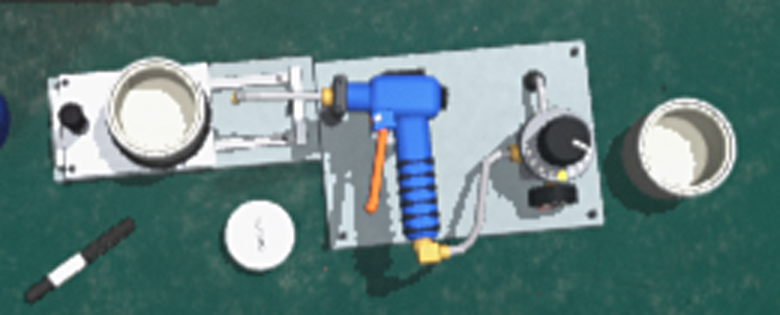

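Run:
```python
from h import *
z=np.load("top0.npz");im,d=z["im"],z["d"];c=arm.get_calibration("top")
v,u=np.mgrid[180:285,240:460];u=u.ravel();v=v.ravel();dd=d[v,u]
p=cv2.undistortPoints(np.c_[u,v].astype(float)[:,None],c["camera_matrix"],np.array([c["k1"],0,0,0.]))[:,0]
W=(np.c_[p*dd[:,None],dd]-c["t"])@c["R"]
def box(x0,x1,y0,y1,z0,z1):
    k=(W[:,0]>x0)&(W[:,0]<x1)&(W[:,1]>y0)&(W[:,1]<y1)&(W[:,2]>z0)&(W[:,2]<z1);return k
def circ(k,n):
    (x,y),r=cv2.minEnclosingCircle(W[k][:,:2].astype(np.float32));print(n,k.sum(),round(x),round(y),"r",round(r),"mean",W[k].mean(0).round(1))
k=box(510,590,-170,-90,115,140);circ(k,"dial")
k=box(540,600,285,330,88,112);circ(k,"knob")
dm=W[box(510,590,-170,-90,115,140)].mean(0)
k2=W[box(540,600,285,330,88,112)].mean(0)
v=k2[:2]-dm[:2];s=np.array([65.5,447.]);yaw=np.arctan2(v[1],v[0])-np.arctan2(s[1],s[0]);print("len",np.hypot(*v),np.hypot(*s),"yaw",yaw)
R=np.array([[np.cos(yaw),-np.sin(yaw)],[np.sin(yaw),np.cos(yaw)]])
O=dm[:2]-R@[-20,-140];print("origin",O)
S=(W[:,:2]-O)@R
k=(S[:,0]>-95)&(S[:,0]<10)&(abs(S[:,1])<50)&(W[:,2]>115)&(W[:,2]<150)
hsv=cv2.cvtColor(im,cv2.COLOR_BGR2HSV)[180:285,240:460].reshape(-1,3)
og=(hsv[:,0]>5)&(hsv[:,0]<17)&(hsv[:,1]>170)
for a in range(-95,15,15):
    q=k&(S[:,0]>a)&(S[:,0]<a+15);qb=q&~og;qo=q&og
    print(a,"grip y",S[qb][:,1].min().round(),S[qb][:,1].max().round(),np.median(W[qb][:,2]).round(),"trig",S[qo][:,1].min().round() if qo.any() else '',S[qo][:,1].max().round() if qo.any() else '',np.median(W[qo][:,2]) if qo.any() else'')
```

```text
dial 209 547 -139 r 23 mean [ 546.3 -137.8  126.6]
knob 64 578 311 r 12 mean [577.1 310.6  97.3]
len 449.51661280289693 451.7734498617642 yaw 0.0770766760859054
origin [555.5066723   3.30241  ]
-95 grip y -17.0 14.0 138.0 trig   
-80 grip y -17.0 45.0 138.0 trig 40.0 45.0 131.36841760697757
-65 grip y -18.0 42.0 137.0 trig 36.0 45.0 133.7063866181215
-50 grip y -18.0 41.0 137.0 trig 31.0 38.0 133.2588654219913
-35 grip y -17.0 37.0 137.0 trig 28.0 34.0 134.61349781630736
-20 grip y -18.0 32.0 136.0 trig 26.0 30.0 133.2175466207536
-5 grip y -19.0 33.0 137.0 trig 25.0 28.0 133.1410834992886Traceback (most recent call last):
  File "<stdin>", line 23, in <module>
    return umr_minimum(a, axis, None, out, keepdims, initial, where)
ValueError: zero-size array to reduction operation minimum which has no identity
```

Request:
{"method": "move_arm", "body": {
  "moves": [
    {"gripper":1,"xyz":[-5,3.5,0.3],"angular":[0,0,0]},
    {"gripper":1,"xyz":[-10,7,0.6],"angular":[0,0,0]},
    {"gripper":1,"xyz":[-15,10.5,1],"angular":[0,0,0]},
    {"gripper":1,"xyz":[-20,14,1.3],"angular":[0,0,0]},
    {"gripper":1,"xyz":[-25,17.5,1.6],"angular":[0,0,0]},
    {"gripper":1,"xyz":[-30,21,1.9],"angular":[0,0,0]},
    {"gripper":1,"xyz":[-35,24.5,2.2],"angular":[0,0,0]},
    {"gripper":1,"xyz":[-40,28,2.5],"angular":[0,0,0]},
    {"gripper":1,"xyz":[-45,32,2.8],"angular":[0,0,0]},
    {"gripper":1,"xyz":[-49.5,35.5,3],"angular":[0,0,0]}
  ]
}}

```text
clock: 1.35
position: [547.4, -136.2, 200.9]
ee_rot: [-0.126, 0.992, 0.0, -0.0]
contact_force: [0.1, -0.1, 0.5]
gripper_width: 85.4
```

```bash
cat >> h.py <<'E'
from scipy.spatial.transform import Rotation as Ro
def shift(target,yaw):
    "tool-frame shift (cm) and turn about tool z to reach TCP target with jaw axis at yaw (tool down)"
    s=arm.read_state();R=Ro.from_quat(s["ee_rot"])
    c,n=np.cos(yaw),np.sin(yaw)
    G=Ro.from_matrix(np.array([[-c,-n,0],[-n,c,0],[0,0,-1.]]).T)  # columns x=(-c,-n) y=(-n,c) z=-z
    G=Ro.from_matrix(np.array([[-c,-n,0],[-n,c,0],[0,0,-1.]]))
    print("shift",(R.inv().apply(np.array(target)-s["position"])/10).round(2),"turn",(R.inv()*G).as_rotvec().round(3),"j6",s["joints"][5].round(2))
E
python3 - <<'E'
from h import *
im,d=arm.get_image("wrist");c=arm.get_calibration("wrist");np.savez("w1.npz",im=im,d=d);cv2.imwrite("pics/w1.png",im)
print(arm.read_state()["position"],-c["R"].T@c["t"],c["R"].round(3).tolist())
print(pix("wrist",[[546.3,-137.8,127]],c))
shift([546.3,-137.8,200],.7)
z=np.load("top0.npz");d=z["d"];c=arm.get_calibration("top")
v,u=np.mgrid[180:285,240:460];u=u.ravel();v=v.ravel();dd=d[v,u]
p=cv2.undistortPoints(np.c_[u,v].astype(float)[:,None],c["camera_matrix"],np.array([c["k1"],0,0,0.]))[:,0]
W=(np.c_[p*dd[:,None],dd]-c["t"])@c["R"]
q=W[:,:2]-[546.3,-137.8];r=np.hypot(*q.T);a=np.degrees(np.arctan2(q[:,1],q[:,0]))
print([(t,W[(r>30)&(r<65)&(a>=t)&(a<t+30)][:,2].max().round()) for t in range(-180,180,30)])
E
```

```text
[ 551.60228048 -132.13782117  200.38427553] [ 474.77549053 -152.69789604  342.52458824] [[-0.254, 0.967, 0.0], [0.917, 0.241, 0.317], [0.306, 0.081, -0.949]]
[[306.90561603 239.37269547]]
shift [ 0.66 -0.41  0.04] turn [-0.001  0.002 -0.443] j6 -1.36
[(-180, np.float64(90.0)), (-150, np.float64(89.0)), (-120, np.float64(89.0)), (-90, np.float64(87.0)), (-60, np.float64(90.0)), (-30, np.float64(93.0)), (0, np.float64(91.0)), (30, np.float64(89.0)), (60, np.float64(90.0)), (90, np.float64(89.0)), (120, np.float64(88.0)), (150, np.float64(90.0))]
```

View pics/w1.png

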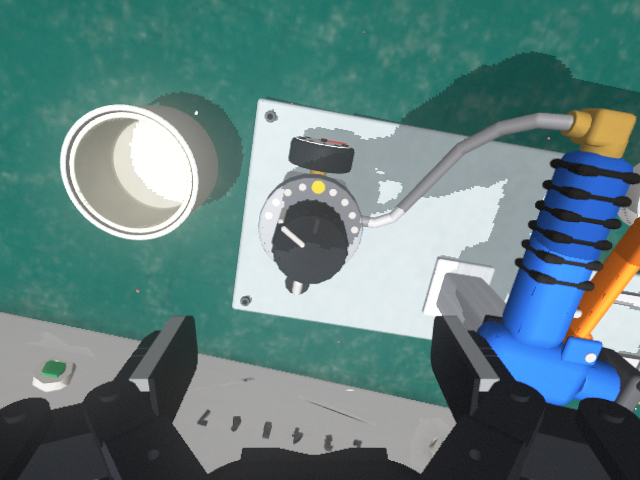

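Run:
```python
from h import *
z=np.load("w1.npz");im=z["im"];c=arm.get_calibration("wrist")
hsv=cv2.cvtColor(im,cv2.COLOR_BGR2HSV)
m=np.zeros(im.shape[:2],bool);m[175:260,255:375]=1
for n,k in(("white",m&(hsv[...,2]>215)&(hsv[...,1]<40)),("yel",m&(hsv[...,0]>18)&(hsv[...,0]<35)&(hsv[...,1]>150)&(hsv[...,2]>200))):
    for b in blobs(k,6):print(n,b[0],b[1][[2,3,4]],world("wrist",b[0],86,c)[0].round(1))
P=world("wrist",[[278,222],[303,245]],127,c);print(P)
v=P[0]-P[1];a=np.arctan2(v[1],v[0]);yel=np.pi+.077
print("pointer world ang",a,"dial",1.396-((a-yel+np.pi)%(2*np.pi)-np.pi))
k=(hsv[...,2]<70)&m;k2=k
kk=np.zeros_like(m);kk[195:290,265:355]=1;kk&=hsv[...,2]<75
cn=max(cv2.findContours(kk.astype(np.uint8),0,1)[0],key=cv2.contourArea);print("blackbb",cv2.boundingRect(cn))
```

```text
white [266.8 212.3] [  36   85 1851] [ 548.6 -164.8   86. ]
white [302.1 186.7] [ 7  7 39] [ 526.4 -146.7   86. ]
white [332.7 192. ] [ 7  7 40] [ 524.8 -127.    86. ]
white [344.4 201.9] [ 7  7 38] [ 529.1 -118.    86. ]
white [351.9 215. ] [ 7  7 36] [ 536.2 -110.8   86. ]
white [372.1 214.9] [ 5  4 15] [532.8 -98.1  86. ]
white [280.4 221.1] [ 4  3 11] [ 552.1 -154.9   86. ]
white [363.7 244.2] [ 29  40 730] [553.6 -97.5  86. ]
white [292.6 236.5] [ 22  20 112] [ 560.4 -144.6   86. ]
white [354.1 229.5] [ 7  6 35] [ 545.4 -106.6   86. ]
yel [318.  186.7] [ 11  12 112] [ 523.8 -137.    86. ]
[[ 540.57333462 -155.6892575   127.        ]
 [ 550.08198269 -139.08724299  127.        ]]
pointer world ang -2.0909309640991918 dial 0.4223383105093985
blackbb (281, 200, 67, 50)
```

Run:
```python
from h import *
for i in range(2): im,d=arm.get_image("wrist")
c=arm.get_calibration("wrist");cv2.imwrite("pics/w2.png",im)
print(arm.read_state()["position"],arm.read_state()["joints"].round(3))
hsv=cv2.cvtColor(im,cv2.COLOR_BGR2HSV)
pc=pix("wrist",[[546.3,-137.8,86]],c)[0];print("proj",pc)
r=np.zeros(im.shape[:2],np.uint8);cv2.circle(r,tuple(int(x) for x in pc),75,1,-1);r=r>0
pts=[]
for n,k in(("w",r&(hsv[...,2]>215)&(hsv[...,1]<40)),("y",r&(hsv[...,0]>18)&(hsv[...,0]<35)&(hsv[...,1]>150)&(hsv[...,2]>200))):
    for b in blobs(k,20):
        w=world("wrist",b[0],86,c)[0];print(n,b[0],b[1][2:],w.round(1))
        if b[1][4]<150 and 22<np.hypot(*(w[:2]-[546.3,-137.8]))<40 and b[1][3]<13: pts.append(w[:2])
pts=np.array(pts);A=np.c_[2*pts,np.ones(len(pts))];x=np.linalg.lstsq(A,(pts**2).sum(1),rcond=None)[0]
print(len(pts),"centre",x[:2],"r",np.sqrt(x[2]+x[0]**2+x[1]**2))
shift([x[0],x[1],150],.75)
```

```text
[ 547.67014436 -135.8635435   200.30154482] [ 0.044  0.307 -0.189 -0.    -1.076 -1.359]
proj [311.77460694 226.87583407]
w [301.3 242.6] [ 149  146 7049] [ 558.6 -141.8   86. ]
w [300.2 183. ] [ 7  7 40] [ 520.  -152.2   86. ]
w [330.9 188.5] [ 7  6 37] [ 518.5 -132.4   86. ]
w [378.1 197.4] [ 6  8 29] [ 516.4 -101.6   86. ]
w [342.7 198.5] [ 7  6 35] [ 522.9 -123.4   86. ]
w [350.  211.7] [ 7  7 35] [ 530.1 -116.4   86. ]
w [375.5 211.5] [16  6 42] [ 525.8 -100.4   86. ]
w [290.  232.6] [ 23  20 115] [ 553.8 -150.7   86. ]
w [352.2 226.5] [ 7  6 36] [ 539.3 -112.2   86. ]
y [316.  183.1] [ 11  13 113] [ 517.6 -142.5   86. ]
5 centre [ 546.37589476 -140.25274805] r 28.93801593607895
shift [ 0.23 -0.39  5.03] turn [ 0.001 -0.001 -0.494] j6 -1.36
```

Request:
{"method": "move_arm", "body": {
  "moves": [
    {"gripper":1,"xyz":[0.2,-0.35,0],"angular":[0,0,-0.17]},
    {"gripper":1,"xyz":[0.2,-0.35,1],"angular":[0,0,-0.34]},
    {"gripper":1,"xyz":[0.2,-0.35,3],"angular":[0,0,-0.49]},
    {"gripper":1,"xyz":[0.2,-0.35,6],"angular":[0,0,-0.49]},
    {"gripper":1,"xyz":[0.2,-0.35,9],"angular":[0,0,-0.49]},
    {"gripper":1,"xyz":[0.2,-0.35,10.9],"angular":[0,0,-0.49]},
    {"gripper":1,"xyz":[0.2,-0.35,10.9],"angular":[0,0,-0.49]},
    {"gripper":1,"xyz":[0.2,-0.35,10.9],"angular":[0,0,-0.49]}
  ]
}}

```text
clock: 2.5
position: [545.9, -142.7, 93.2]
ee_rot: [-0.362, 0.932, -0.0, 0.001]
contact_force: [-0.1, -0.2, -0.3]
gripper_width: 85.6
```

Request:
{"method": "move_arm", "body": {
  "moves": [
    {"gripper":0.3,"xyz":[0,0,0],"angular":[0,0,0]},
    {"gripper":-0.1,"xyz":[0,0,0],"angular":[0,0,0]},
    {"gripper":-0.1,"xyz":[0,0,0],"angular":[0,0,0]},
    {"gripper":-0.1,"xyz":[0,0,0],"angular":[0,0,0]},
    {"gripper":-0.1,"xyz":[0,0,0],"angular":[0,0,0]},
    {"gripper":-0.1,"xyz":[0,0,0],"angular":[0,0,0]}
  ]
}}

```text
clock: 3.25
position: [544.5, -141.2, 93.3]
ee_rot: [-0.363, 0.932, 0.001, -0.001]
contact_force: [-4.3, 4.1, 6.0]
gripper_width: 41.9
```

Request:
{"method": "move_arm", "body": {
  "moves": [
    {"gripper":-0.4,"xyz":[0,0.15,0.1],"angular":[0,0,0]},
    {"gripper":-0.4,"xyz":[0,0.15,0.1],"angular":[0,0,0]},
    {"gripper":-0.4,"xyz":[0,0.15,0.1],"angular":[0,0,0]}
  ]
}}

```text
clock: 3.62
position: [544.4, -141.1, 93.2]
ee_rot: [-0.363, 0.932, -0.0, -0.0]
contact_force: [-4.1, 0.9, 9.8]
gripper_width: 41.6
```

Request:
{"method": "move_arm", "body": {
  "moves": [
    {"gripper":-0.4,"xyz":[0,0,0],"angular":[0,0,0.13]},
    {"gripper":-0.4,"xyz":[0,0,0],"angular":[0,0,0.26]},
    {"gripper":-0.4,"xyz":[0,0,0],"angular":[0,0,0.39]},
    {"gripper":-0.4,"xyz":[0,0,0],"angular":[0,0,0.52]},
    {"gripper":-0.4,"xyz":[0,0,0],"angular":[0,0,0.65]},
    {"gripper":-0.4,"xyz":[0,0,0],"angular":[0,0,0.78]},
    {"gripper":-0.4,"xyz":[0,0,0],"angular":[0,0,0.91]},
    {"gripper":-0.4,"xyz":[0,0,0],"angular":[0,0,1.05]},
    {"gripper":-0.4,"xyz":[0,0,0],"angular":[0,0,1.05]},
    {"gripper":-0.4,"xyz":[0,0,0],"angular":[0,0,1.05]}
  ]
}}

```text
clock: 4.88
position: [543.7, -138.1, 93.3]
ee_rot: [0.153, 0.988, 0.001, -0.001]
contact_force: [-5.6, 12.8, 13.6]
gripper_width: 41.6
```

Request:
{"method": "move_arm", "body": {
  "moves": [
    {"gripper":1,"xyz":[0,0,-0.1],"angular":[0,0,0]},
    {"gripper":1,"xyz":[0,0,-0.1],"angular":[0,0,0]},
    {"gripper":1,"xyz":[0,0,-0.1],"angular":[0,0,0]},
    {"gripper":1,"xyz":[0,0,-0.1],"angular":[0,0,0]},
    {"gripper":1,"xyz":[0,0,-5],"angular":[0,0,0]},
    {"gripper":1,"xyz":[0,0,-10.5],"angular":[0,0,0]},
    {"gripper":1,"xyz":[0,0,-10.5],"angular":[0,0,0]},
    {"gripper":1,"xyz":[0,0,-10.5],"angular":[0,0,0]}
  ]
}}

```text
clock: 5.88
position: [544.0, -140.9, 195.8]
ee_rot: [0.154, 0.988, 0.0, -0.0]
contact_force: [0.1, 0.0, -1.0]
gripper_width: 85.2
```

Run:
```python
from h import *
for i in range(2): im,d=arm.get_image("wrist")
c=arm.get_calibration("wrist")
s=arm.read_state();print(s["position"],s["joints"].round(3),s["gripper_width"])
pc=pix("wrist",[[546.4,-140,127]],c)[0];print("proj",pc)
x,y=[int(q) for q in pc];x0,y0=max(0,x-130),max(0,y-100);print(x0,y0)
cv2.imwrite("pics/w3.png",cv2.resize(im[y0:y0+200,x0:x0+260],None,fx=3,fy=3));cv2.imwrite("w3full.png",im);np.savez("w3.npz",im=im,d=d,R=c["R"],t=c["t"])
```

```text
[ 543.61756982 -140.92819285  194.68377895] [ 0.035  0.309 -0.203 -0.    -1.063 -1.914] 85.64936185290239
proj [315.88218574 258.81463718]
185 158
```

View pics/w3.png

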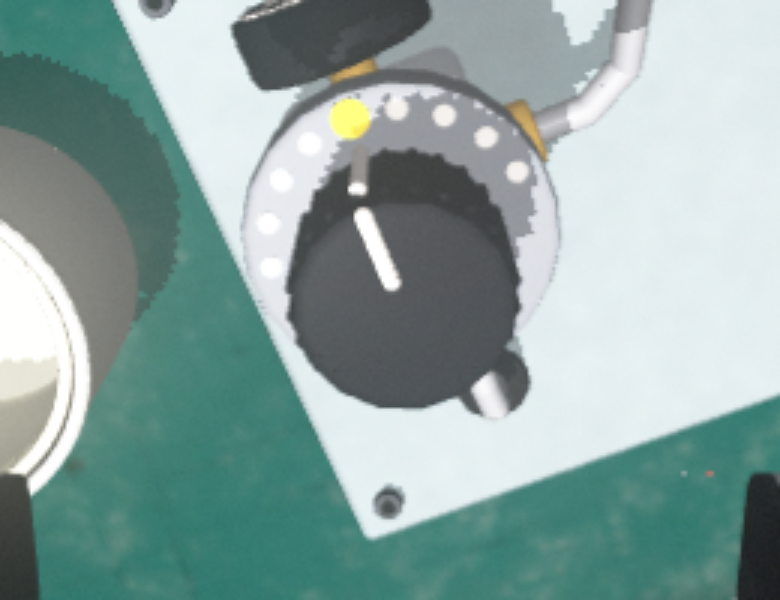

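Run:
```python
from h import *
c=arm.get_calibration("wrist")
P=world("wrist",np.array([[361,214],[394,287]])/3+[185,158],127,c);Y=world("wrist",np.array([[350,118]])/3+[185,158],86,c)
v=P[0]-P[1];print(P,Y,"pointer",np.arctan2(v[1],v[0])%(2*np.pi)-np.pi)
T=world("wrist",np.array([[405,302]])/3+[185,158],127,c);print("top centre",T, "yellow dir",np.arctan2(*(Y-T)[0,[1,0]])%(2*np.pi)-np.pi)
# knob target
O=np.array([555.5,3.3]);yaw=.077;R=np.array([[np.cos(yaw),-np.sin(yaw)],[np.sin(yaw),np.cos(yaw)]])
print("knob",O+R@[45.5,307],"squeeze",O+R@[-54,5.5])
shift([577.3,310.5,194.7],.077)
```

```text
[[ 528.45720983 -140.28107559  127.        ]
 [ 543.58747385 -138.84885275  127.        ]] [[ 519.43091845 -140.64023856   86.        ]] pointer 0.09437825558261137
top centre [[ 547.0058875  -137.80778098  127.        ]] yellow dir 0.10235943819941529
knob [577.24953423 312.89038706] squeeze [501.23692229   4.62981088]
shift [10.5  44.03  0.  ] turn [-0.    -0.003 -0.386] j6 -1.91
```

Request:
{"method": "move_arm", "body": {
  "moves": [
    {"gripper":1,"xyz":[1,4.4,0],"angular":[0,0,-0.18]},
    {"gripper":1,"xyz":[2.1,8.8,0],"angular":[0,0,-0.36]},
    {"gripper":1,"xyz":[3.1,13.2,0],"angular":[0,0,-0.54]},
    {"gripper":1,"xyz":[4.2,17.6,0],"angular":[0,0,-0.72]},
    {"gripper":1,"xyz":[5.2,22,0],"angular":[0,0,-0.9]},
    {"gripper":1,"xyz":[6.3,26.4,0],"angular":[0,0,-1.08]},
    {"gripper":1,"xyz":[7.3,30.8,0],"angular":[0,0,-1.26]},
    {"gripper":1,"xyz":[8.4,35.2,0],"angular":[0,0,-1.44]},
    {"gripper":1,"xyz":[9.4,39.6,0],"angular":[0,0,-1.62]},
    {"gripper":1,"xyz":[10.5,44,0],"angular":[0,0,-1.8]}
  ]
}}

```text
clock: 7.22
position: [577.5, 311.2, 194.3]
ee_rot: [-0.681, 0.732, 0.0, -0.002]
contact_force: [-0.1, -0.0, -0.4]
gripper_width: 85.1
```

Request:
{"method": "move_arm", "body": {
  "moves": [
    {"gripper":1,"xyz":[0,0,0],"angular":[0,0,-0.15]},
    {"gripper":1,"xyz":[0,0,0],"angular":[0,0,-0.15]},
    {"gripper":1,"xyz":[0,0,0],"angular":[0,0,-0.15]}
  ]
}}

```text
clock: 7.6
position: [577.8, 309.5, 195.3]
ee_rot: [0.731, -0.683, -0.0, 0.001]
contact_force: [0.6, -0.0, 0.7]
gripper_width: 85.1
```

Run:
```python
from h import *
for i in range(2): im,d=arm.get_image("wrist")
c=arm.get_calibration("wrist")
s=arm.read_state();print(s["position"],s["joints"].round(3),s["gripper_width"])
print("knob proj",pix("wrist",[[577.3,311,100]],c))
cv2.imwrite("pics/w4.png",im)
shift([577.3,311,61],1.648)
```

```text
[578.03039515 309.47974931 196.04407691] [ 0.738  0.461  0.039 -0.    -1.149 -0.669] 85.46401553042615
knob proj [[317.3723694  242.91401353]]
shift [-0.16  0.06 13.5 ] turn [ 0.001 -0.    -0.008] j6 -0.67
```

View pics/w4.png

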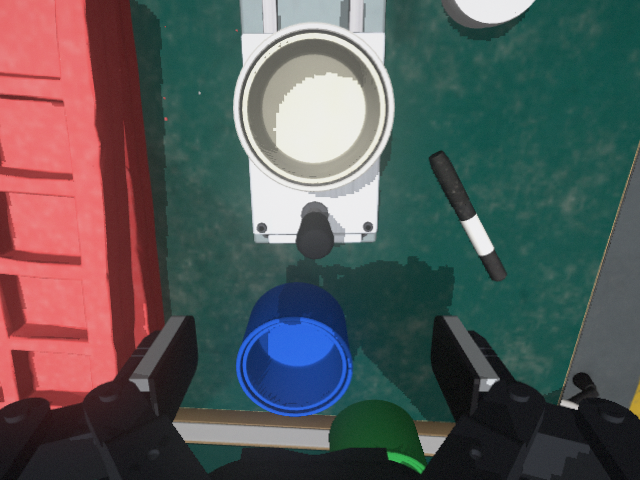

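Run:
```python
from h import *
c=arm.get_calibration("wrist")
print("blue",world("wrist",[[295,366],[295,319],[240,366]],68,c).round(0).tolist())
print("knob",world("wrist",[[315,238]],100,c),"cup",world("wrist",[[314,107]],97,c))
shift([578,309.5,61],1.648)
```

```text
blue [[586.0, 424.0, 68.0], [589.0, 383.0, 68.0], [629.0, 427.0, 68.0]]
knob [[578.988229   307.90508974 100.        ]] cup [[584.90259339 231.46983582  97.        ]]
shift [-1.00e-02 -0.00e+00  1.35e+01] turn [ 0.001 -0.    -0.008] j6 -0.67
```

Request:
{"method": "move_arm", "body": {
  "moves": [
    {"gripper":1,"xyz":[0,0,4],"angular":[0,0,0]},
    {"gripper":1,"xyz":[0,0,8],"angular":[0,0,0]},
    {"gripper":1,"xyz":[0,0,11],"angular":[0,0,0]},
    {"gripper":0.2,"xyz":[0,0,13.3],"angular":[0,0,0]},
    {"gripper":-0.3,"xyz":[0,0,13.3],"angular":[0,0,0]},
    {"gripper":-0.6,"xyz":[0,0,13.3],"angular":[0,0,0]},
    {"gripper":-0.6,"xyz":[0,0,13.3],"angular":[0,0,0]},
    {"gripper":-0.6,"xyz":[0,0,13.3],"angular":[0,0,0]},
    {"gripper":-0.6,"xyz":[0,0,13.3],"angular":[0,0,0]}
  ]
}}

```text
clock: 8.82
position: [577.4, 310.1, 65.1]
ee_rot: [0.732, -0.682, -0.0, 0.0]
contact_force: [-5.5, -1.2, 6.1]
gripper_width: 22.4
```

Request:
{"method": "move_arm", "body": {
  "moves": [
    {"gripper":-0.6,"xyz":[0.4,0,0],"angular":[0,0,0]},
    {"gripper":-0.6,"xyz":[1.2,0,0],"angular":[0,0,0]},
    {"gripper":-0.6,"xyz":[2.0,0,0],"angular":[0,0,0]},
    {"gripper":-0.6,"xyz":[2.8,0,0],"angular":[0,0,0]},
    {"gripper":-0.6,"xyz":[3.6,0,0],"angular":[0,0,0]},
    {"gripper":-0.6,"xyz":[4.4,0,0],"angular":[0,0,0]},
    {"gripper":-0.6,"xyz":[5.2,0,0],"angular":[0,0,0]},
    {"gripper":-0.6,"xyz":[6.0,0,0],"angular":[0,0,0]},
    {"gripper":-0.6,"xyz":[6.6,0,0],"angular":[0,0,0]},
    {"gripper":-0.6,"xyz":[7.0,0,0],"angular":[0,0,0]}
  ]
}}

```text
clock: 10.07
position: [582.9, 241.0, 65.1]
ee_rot: [0.732, -0.682, -0.0, -0.001]
contact_force: [-5.6, 1.0, 5.3]
gripper_width: 22.6
```

Request:
{"method": "move_arm", "body": {
  "moves": [
    {"gripper":-0.6,"xyz":[0.3,0,0],"angular":[0,0,0]},
    {"gripper":-0.6,"xyz":[0.6,0,0],"angular":[0,0,0]},
    {"gripper":-0.6,"xyz":[0.8,0,0],"angular":[0,0,0]},
    {"gripper":-0.6,"xyz":[0.8,0,0],"angular":[0,0,0]},
    {"gripper":-0.6,"xyz":[0.8,0,0],"angular":[0,0,0]}
  ]
}}

```text
clock: 10.7
position: [583.4, 235.5, 65.1]
ee_rot: [0.732, -0.681, -0.001, -0.003]
contact_force: [-7.1, 8.4, 4.3]
gripper_width: 22.6
```

Request:
{"method": "move_arm", "body": {
  "moves": [
    {"gripper":-0.6,"xyz":[0.3,0,0],"angular":[0,0,0]},
    {"gripper":-0.6,"xyz":[0.3,0,0],"angular":[0,0,0]},
    {"gripper":-0.6,"xyz":[0.3,0,0],"angular":[0,0,0]}
  ]
}}

```text
clock: 11.08
position: [583.5, 235.5, 65.2]
ee_rot: [0.732, -0.681, -0.002, -0.004]
contact_force: [-10.3, 16.8, 4.4]
gripper_width: 22.3
```

Request:
{"method": "move_arm", "body": {
  "moves": [
    {"gripper":0.0,"xyz":[-0.2,0,0],"angular":[0,0,0]},
    {"gripper":0.4,"xyz":[-0.4,0,0],"angular":[0,0,0]},
    {"gripper":1,"xyz":[-0.4,0,0],"angular":[0,0,0]},
    {"gripper":1,"xyz":[-0.4,0,0],"angular":[0,0,0]},
    {"gripper":1,"xyz":[-0.4,0,-3],"angular":[0,0,0]},
    {"gripper":1,"xyz":[-0.4,0,-8],"angular":[0,0,0]},
    {"gripper":1,"xyz":[-0.4,0,-13],"angular":[0,0,0]},
    {"gripper":1,"xyz":[-0.4,0,-13.5],"angular":[0,0,0]},
    {"gripper":1,"xyz":[-0.4,0,-13.5],"angular":[0,0,0]}
  ]
}}

```text
clock: 12.2
position: [583.4, 233.1, 198.4]
ee_rot: [0.732, -0.682, -0.0, -0.0]
contact_force: [0.0, -0.9, -0.5]
gripper_width: 85.5
```

Run:
```python
from h import *
im,d=arm.get_image("wrist")
s=arm.read_state();print(s["clock"],s["position"],s["joints"].round(3),s["contact_force"].round(1))
cv2.imwrite("pics/w5.png",im)
shift([501.2,4.6,200],.077)
```

```text
12.25 [582.87654735 232.81922096 197.19975349] [ 6.370e-01  4.140e-01 -3.400e-02 -1.000e-03 -1.125e+00 -5.670e-01] [-0.8 -0.3 -0.8]
shift [22.19  9.75 -0.25] turn [ 1.000e-03 -2.000e-03  1.564e+00] j6 -0.57
```

View pics/w5.png

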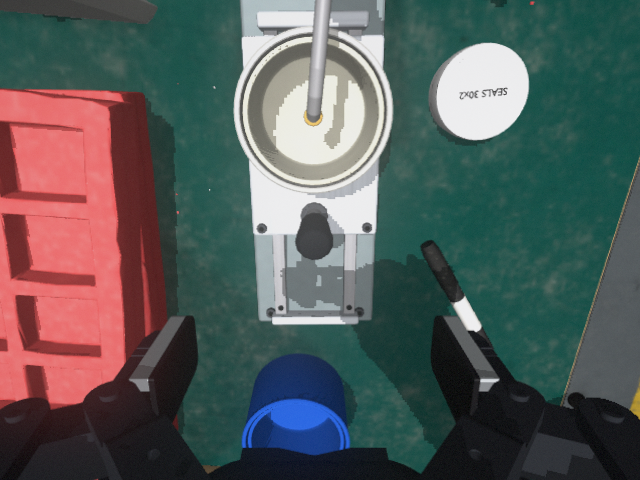

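Request:
{"method": "move_arm", "body": {
  "moves": [
    {"gripper":1,"xyz":[2.5,1.1,0],"angular":[0,0,0.17]},
    {"gripper":1,"xyz":[5,2.2,0],"angular":[0,0,0.34]},
    {"gripper":1,"xyz":[7.5,3.3,0],"angular":[0,0,0.51]},
    {"gripper":1,"xyz":[10,4.4,0],"angular":[0,0,0.68]},
    {"gripper":1,"xyz":[12.5,5.5,0],"angular":[0,0,0.85]},
    {"gripper":1,"xyz":[15,6.6,0],"angular":[0,0,1.02]},
    {"gripper":1,"xyz":[17.5,7.7,0],"angular":[0,0,1.19]},
    {"gripper":1,"xyz":[20,8.8,0],"angular":[0,0,1.36]},
    {"gripper":1,"xyz":[22.2,9.7,0],"angular":[0,0,1.53]},
    {"gripper":1,"xyz":[22.2,9.7,0],"angular":[0,0,1.565]}
  ]
}}

```text
clock: 13.5
position: [501.1, 3.7, 196.8]
ee_rot: [-0.037, 0.999, -0.0, -0.002]
contact_force: [1.0, 0.5, 0.2]
gripper_width: 85.1
```

Run:
```python
from h import *
for i in range(4): im,d=arm.get_image("wrist")
c=arm.get_calibration("wrist")
s=arm.read_state();print(s["clock"],s["position"],s["joints"].round(3))
cv2.imwrite("pics/w6.png",im)
O=np.array([555.5,3.3]);yaw=.077;R=np.array([[np.cos(yaw),-np.sin(yaw)],[np.sin(yaw),np.cos(yaw)]])
hsv=cv2.cvtColor(im,cv2.COLOR_BGR2HSV)
o=(hsv[...,0]>5)&(hsv[...,0]<17)&(hsv[...,1]>170);b=max(blobs(o),key=lambda q:q[1][4]);print(b)
n,l=cv2.connectedComponents(o.astype(np.uint8));v,u=np.nonzero(l==l[o][0] if 0 else o)
W=world("wrist",np.c_[u,v],134,c);S=(W[:,:2]-O)@R
for a in range(-95,20,10):
    k=(S[:,0]>a)&(S[:,0]<a+10)
    if k.sum()>10:print(a,S[k][:,1].min().round(1),S[k][:,1].max().round(1))
print("x range",S[:,0].min(),S[:,0].max())
bl=(hsv[...,0]>100)&(hsv[...,0]<125)&(hsv[...,1]>150);v,u=np.nonzero(bl)
W=world("wrist",np.c_[u,v],125,c);S=(W[:,:2]-O)@R
for a in range(-100,20,20):
    k=(S[:,0]>a)&(S[:,0]<a+20)&(abs(S[:,1])<40)
    if k.sum()>10:print("grip",a,S[k][:,1].min().round(1),S[k][:,1].max().round(1))
print("proj squeeze",pix("wrist",[[501.2,4.6,134]],c))
shift([501.2,4.6,106],.077)
```

```text
13.7 [502.54358296   5.52030509 197.67288742] [ 0.335  0.206 -0.337 -0.    -1.028 -1.827]
(array([371.5, 260.6]), array([354, 227,  35,  90, 728], dtype=int32))
-75 37.6 45.6
-65 34.4 45.7
-55 32.5 41.4
-45 30.2 38.7
-35 28.3 36.4
-25 27.8 34.0
x range -69.58975003713412 -15.552696218917484
grip -100 -14.7 13.9
grip -80 -15.7 14.6
grip -60 -16.4 14.9
grip -40 -16.7 14.6
grip -20 -16.7 32.3
grip 0 -27.9 36.0
proj squeeze [[312.32275007 254.49226282]]
shift [ 0.13 -0.08  9.17] turn [-0.    -0.001  0.002] j6 -1.83
```

View pics/w6.png

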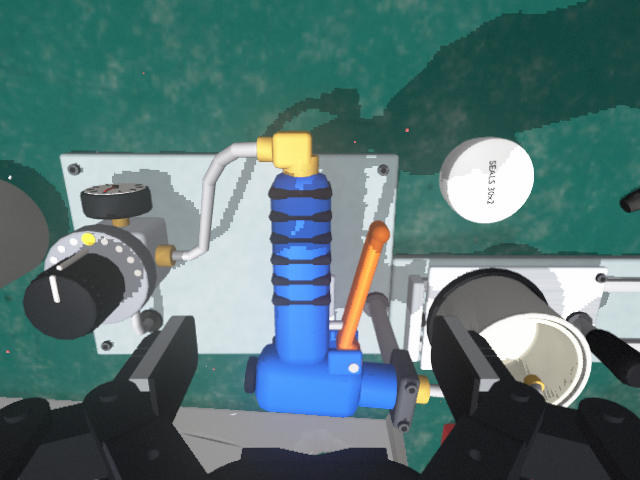

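Request:
{"method": "move_arm", "body": {
  "moves": [
    {"gripper":1,"xyz":[0.1,0.2,0],"angular":[0,0,0]},
    {"gripper":1,"xyz":[0.1,0.2,3],"angular":[0,0,0]},
    {"gripper":1,"xyz":[0.1,0.2,6],"angular":[0,0,0]},
    {"gripper":1,"xyz":[0.1,0.2,8],"angular":[0,0,0]},
    {"gripper":1,"xyz":[0.1,0.2,9.1],"angular":[0,0,0]},
    {"gripper":1,"xyz":[0.1,0.2,9.1],"angular":[0,0,0]},
    {"gripper":1,"xyz":[0.1,0.2,9.1],"angular":[0,0,0]}
  ]
}}

```text
clock: 14.58
position: [502.0, 7.3, 108.1]
ee_rot: [-0.039, 0.999, 0.0, 0.001]
contact_force: [-0.1, -0.2, 0.1]
gripper_width: 85.0
```

Clear descent with no contact. Closing on grip and trigger.

Request:
{"method": "move_arm", "body": {
  "moves": [
    {"gripper":0.6,"xyz":[0,-0.15,0.2],"angular":[0,0,0]},
    {"gripper":0.3,"xyz":[0,-0.35,0.2],"angular":[0,0,0]},
    {"gripper":0.1,"xyz":[0,-0.35,0.2],"angular":[0,0,0]},
    {"gripper":-0.05,"xyz":[0,-0.35,0.2],"angular":[0,0,0]},
    {"gripper":-0.1,"xyz":[0,-0.35,0.2],"angular":[0,0,0]},
    {"gripper":-0.1,"xyz":[0,-0.35,0.2],"angular":[0,0,0]},
    {"gripper":-0.1,"xyz":[0,-0.35,0.2],"angular":[0,0,0]}
  ]
}}

```text
clock: 15.45
position: [503.8, 3.1, 107.5]
ee_rot: [-0.039, 0.999, -0.0, 0.003]
contact_force: [0.6, -2.2, 8.0]
gripper_width: 40.7
```

Request:
{"method": "move_arm", "body": {
  "moves": [
    {"gripper":-0.3,"xyz":[0,0,0],"angular":[0,0,0]},
    {"gripper":-0.3,"xyz":[0,0,0],"angular":[0,0,0]},
    {"gripper":-0.3,"xyz":[0,0,0],"angular":[0,0,0]},
    {"gripper":-0.3,"xyz":[0,0,0],"angular":[0,0,0]},
    {"gripper":-0.3,"xyz":[0,0,0],"angular":[0,0,0]},
    {"gripper":-0.3,"xyz":[0,0,0],"angular":[0,0,0]},
    {"gripper":-0.3,"xyz":[0,0,0],"angular":[0,0,0]},
    {"gripper":-0.3,"xyz":[0,0,0],"angular":[0,0,0]},
    {"gripper":-0.3,"xyz":[0,0,0],"angular":[0,0,0]},
    {"gripper":-0.3,"xyz":[0,0,0],"angular":[0,0,0]}
  ]
}}

```text
clock: 16.7
position: [503.8, 3.1, 107.5]
ee_rot: [-0.039, 0.999, -0.0, 0.003]
contact_force: [0.8, -2.5, 7.6]
gripper_width: 40.9
```

Run:
```python
from h import *
im,d=arm.get_image("wrist")
s=arm.read_state();print(s["clock"],s["position"],s["contact_force"],s["gripper_width"])
cv2.imwrite("pics/w7.png",im)
```

```text
16.75 [503.73588331   3.08310589 107.49252211] [ 1.09211748 -2.52612339  7.59281878] 40.97044834983136
```

View pics/w7.png

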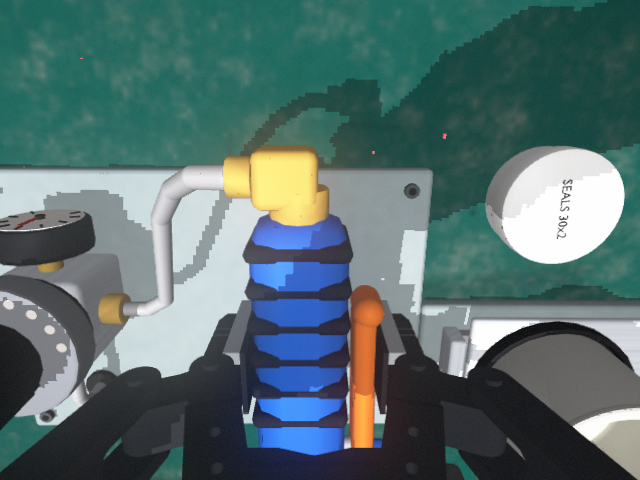

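Request:
{"method": "move_arm", "body": {
  "moves": [
    {"gripper":-0.3,"xyz":[0,0,0],"angular":[0,0,0]},
    {"gripper":-0.3,"xyz":[0,0,0],"angular":[0,0,0]},
    {"gripper":0.3,"xyz":[0,0.2,0],"angular":[0,0,0]},
    {"gripper":1,"xyz":[0,0.35,0],"angular":[0,0,0]},
    {"gripper":1,"xyz":[0,0.35,0],"angular":[0,0,0]},
    {"gripper":1,"xyz":[0,0.35,0],"angular":[0,0,0]},
    {"gripper":1,"xyz":[0,0.35,-3],"angular":[0,0,0]},
    {"gripper":1,"xyz":[0,0.35,-7],"angular":[0,0,0]},
    {"gripper":1,"xyz":[0,0.35,-11],"angular":[0,0,0]},
    {"gripper":1,"xyz":[0,0.35,-11],"angular":[0,0,0]}
  ]
}}

```text
clock: 18.0
position: [502.7, 7.0, 218.6]
ee_rot: [-0.038, 0.999, 0.001, 0.003]
contact_force: [0.6, 0.2, -1.1]
gripper_width: 85.7
```

Run:
```python
from h import *
for i in range(3): im,d=arm.get_image("wrist")
s=arm.read_state();print(s["clock"],s["position"],s["contact_force"],s["gripper_width"])
cv2.imwrite("pics/w8.png",im)
```

```text
18.15 [500.21074156   6.65920963 214.25310486] [-0.73823304  0.22856794 -0.06343381] 85.03157961887791
```

View pics/w8.png

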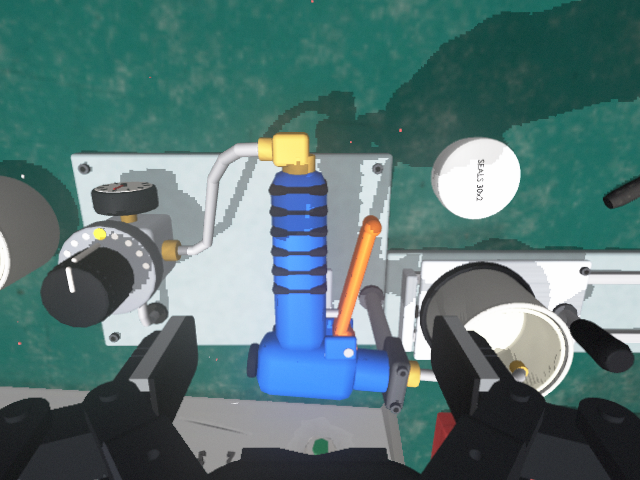

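```bash
python3 -c "
from bench import arm
arm.job_done();print(arm.read_state()['clock'])"
```

```text
the job is handed in; nothing more can be done
the job is handed in; nothing more can be done
```

The test cup is blown out and the job is handed in, finished at about 18 s of the 61 s allowed.

- **Dial:** I turned it clockwise by about 1.05 rad from its start near the second mark. The pointer stands at the yellow mark. After release it measured about 0.02 rad from the mark's direction.
- **Slide:** I pushed it about 75 mm to its stop. Pushing further raised the force to about 17 N with no more travel, and the wrist picture shows the nozzle over the middle of the cup.
- **Trigger:** With both set, I squeezed it to its stop and held it for about 1.5 s. The trigger was parallel to the grip in the picture. The gripper read 41 mm, and a harder close did not change it. That is 2 mm under the stated 43 mm, and the dial also read about 2 mm under its stated size.
- **Last picture:** The trigger has sprung back, the pointer is still at yellow, the cup is under the nozzle, and the gripper is clear at a TCP height of 214 mm. The tin, and the parts of the pen and spare cup in view, look undisturbed; I did not measure their positions again.

No check failed. The two camera estimates of the dial and knob positions differed by only 2–3 mm.

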